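# Re-set the pull-turn-push knob of a mussel holder

## Task

Open the shell holder's jaws to their wide setting for the next large mussel: pull the black knob straight up out of its lock, turn it clockwise (seen from above) until its key finger finds the narrow slot of the dark index ring, and push it fully home there, then let go. Work by feel and do not force the key against the ring; leave the jar, the mussel, the brass cup and the glue bottle where they are.

Things in the scene. Friction and masses are not known exactly. Their poses are not given: they have to be found in the camera images.
- holder: Bench shell holder, fixed. Aluminium base plate 100 (x) x 270 (y) x 12 mm; origin at the centre of its underside, z up. Two upright jaw plates, 74 mm tall, stand at its -y end, over 80 mm from the knob's axis. A round grey pedestal at local x 0, y +65 mm (top 42 mm above the table) carries lock walls and knob, whose axis is vertical.
- knob_grip (a point): Grip point on the knob's axis, 78 mm above the table when home; rises and turns with the knob: a ribbed black cylinder 36 mm wide, 56 to 90 mm above the table. TCP here, the fingertips clear the ring by 7 mm. Under it a steel key finger (6 mm wide, 8 mm tall, reaching 38 mm from the axis) points along this point's -x, as does the rib on top.
- knob_lift (a joint): How far the knob is pulled up, m: 0 fully home, 0.014 at the upper stop. Above 0.010 the key clears the walls; at 0.010 it rests on the ring's top. Friction of about 4 N holds it at any height (no spring), weight 0.8 N. The key may bear on the walls with up to 30 N; a push of 8 to 14 N in all is plenty.
- knob_turn (a joint): Turn of the knob, rad, growing clockwise seen from above: about 0 (within 0.05) in the park slot (key to the holder's -x), stop at 1.6. Turning needs under 0.1 N m when the key is clear. The jaw opens 18 mm per rad.
- collar: Steel lock walls on the pedestal, origin on the knob's axis at the slots' floor, 42 mm above the table, axes as the holder's. Bright inner wall (radius 19 to 24 mm) with the park slot to local -x; around it the dark index ring (radius 25 to 36 mm) with a wide cut there and one narrow slot clockwise of it. Both tops 52 mm above the table.
- jar: Closed jar of pink beads with blue lid, loose, 64 mm diameter, 55 mm tall, origin under its centre. Leave alone.
- mussel: A dark mussel lying on the table, loose, about 85 x 40 x 24 mm, origin at the underside. Leave alone.
- cup: Small brass cup, loose, 44 mm diameter, 22 mm tall, origin under its centre. Leave alone.
- glue: Yellow squeeze bottle, loose, 42 mm diameter, 120 mm tall, origin under its centre. Leave alone.
- ring_top (a point): Point on the knob's axis level with the ring's top, 52 mm above the table. The index ring is clamped at another angle on each holder and stays so; its narrow slot (8.4 mm wide, 10 mm deep, square-edged) is met at a knob turn between 0.85 and 1.30 rad, not known better: find it by feel or see it. The 6 mm key drops in only within about 0.03 rad of its centre.

How it is judged:
On the way, in this order (a step that is already met when the one before it is completed fails the run):
1. the knob is pulled up out of its lock (by 10 mm or more) in its park position (value of joint knob_lift above 0.01 m and value of joint knob_turn below 0.3 rad), for 0.05 s.
2. the knob is turned clockwise by more than 0.5 rad while pulled out (value of joint knob_lift above 0.0075 m and value of joint knob_turn above 0.5 rad), for 0.05 s.
At the end, for the whole second after the job is handed in: the knob is home (raised by less than 2 mm) with its key in the ring's narrow slot (turn between 0.75 and 1.40 rad) (value of joint knob_lift below 0.002 m and value of joint knob_turn between 0.75 and 1.4 rad); the robot touches nothing.
It fails at once if the key or the gripper bears on the lock walls with more than 30 N (contact force between collar and anything else above 30 N).
It fails at once if the jar is moved by more than 20 mm (distance of jar from where it was at the start of the episode above 0.02 m).
It fails at once if the mussel is moved by more than 20 mm (distance of mussel from where it was at the start of the episode above 0.02 m).
It fails at once if the brass cup is moved by more than 20 mm (distance of cup from where it was at the start of the episode above 0.02 m).
It fails at once if the glue bottle is moved by more than 20 mm (distance of glue from where it was at the start of the episode above 0.02 m).
It also fails if it takes over 58 s, if anything falls off the work surface, if the arm or the gripper's body presses on something with over 40 N, if the wrist force passes 120 N, or if a joint passes its speed limit or range.

## Robot

A 6-joint arm with a two-finger parallel gripper is mounted at the origin on the work surface. World frame = base frame: x ahead of the robot, y to its left, z up, the work surface at z = 0. Lengths are in m, angles in rad, forces in N, time in s.
With the tool pointing down it reaches from about 0.25 to 0.725 m from the base axis. Payload 4 kg.
Tool frame: the origin (TCP) lies between the finger pads, 19 mm behind the fingertips; this is the grasp point; z points along the fingers, y is the line along which they close (so a half turn about z gives the same grasp; the last joint's range is limited). The gripper opens to 85 mm and grips with 20 to 120 N. Pads are 22 mm wide; open, the fingers measure 114 mm over their backs; the gripper's body (76 mm by 85 mm) begins 54 mm behind the grasp point. The pads swing forward as they close: fully open they stand 13 mm farther back than shut.
Start: joints at [1.302, 0.241, 0.005, 1.335, 0, 1.571], TCP at [0.133, 0.482, 0.25] pointing down, gripper open.
Joint ranges: [-2.72, 2.72], [-1.05, 1.87], [-1.09, 1.28], [-1.99, 2.15], [-1.42, 1.44], [-3.14, 3.14]. Speed limits (rad/s): [2.79, 2.79, 3.14, 3.14, 3.14, 3.14].

## Interface

Orientations are given as a unit quaternion [x, y, z, w].
In Python, from workcell import get_obs, camera, job_done, silhouettes gives the robot as it stands. The module is installed in compiled form; this text tells all that it offers.
- The arm moves only by the tool drive_tool, never from a script. Its argument "increments" is a list of rows, each a list of 3 entries, a list of its own where there are three numbers: the shift along the world's x, y, z in mm, then the turn, a rotation vector about the world's x, y, z in degrees, then the opening, from 0 (shut) to 1 (fully open). A call has 1 to 8 rows; each row shifts and turns the commanded pose from where the row before left it; what a row does not reach is not made up. A row lasts 1/12 s, in which the tool goes at most 41.7 mm and 7.16 degrees, less where a joint would pass 70% of its speed; a pose out of reach is approached as far as the arm can. A call is refused whole if a number of a shift passes 41.7 or a number of a turn 7.16, either way. A call with a gripper value outside its range is refused whole. The fingers move at their own pace and stop on an object; the grip force is fixed at half the most. Time passes only in rows, so rows that do not move let the fingers close. It gives the time, the measured TCP pose, the force, the opening and the grip force at its end, in the units of the state.
- get_obs(): the state, without advancing time (a new reading comes with each control period).
- camera(name): name is "side" or "top"; returns a dict with "image" (420x560x3 uint8, red, green, blue), "K" (3x3 intrinsics, pixels), "view" (4x4, takes a point from world to camera coordinates). Camera axes: x right, y down, z forward; pixel columns grow to the right and rows downward; lengths in m; the calibration is good to about 2 mm. A picture is of the moment at which its call begins. There is no depth.
- job_done(): hands the job in; it is judged then, once.
Trained networks look in a picture, given as the dict that the camera call returned (one of the last four; its "shot" number tells which), for a name from the list of things; names that differ only in an ending like _2 or _b are one class to them, and where a whole thing is asked for, a point or a joint stands for the part that bears it (a point fixed in the world has none). Each returns a list of dicts, best first, with "conf" (0 to 1); they miss things now and then, are a little off and sometimes report something else, mostly with a low value. They report only what shows in the picture. A call takes as long as a camera call.
- silhouettes(query, picture): "region" (420x560 bool, what is visible of it) and "bbox" ([left, top, right, bottom] in pixels, round what is visible of it).
The state is a dict: "clock": time; "joint_pos": joint angles; "joint_vel": joint speeds; "tau": joint torques, N m; "eef_pos": TCP position; "tool_rot": TCP orientation; "ft_force": force on the tool from outside, world axes, zero at the start; "ft_torque": the same for the moment, N m; "grip_width": finger opening in m; "grasp_force": force on a finger pad.
Only numpy, scipy, OpenCV 4.12 (cv2) and the standard library are available. Lean on these libraries where they do the work, as an engineer would, in place of code of your own. Each camera call takes 0.05 s, during which the arm holds its last target. There are 200 camera calls.

## Working session

There is one attempt and no reset: what is moved stays moved. The work goes in short steps, Python scripts to look and compute and a tool call to move; the robot and the scene stay as the last step left them, time stands still between calls to the robot, and variables do not carry over. Pictures are saved under pics/ and viewed, at most 10 in all, crops included, and the job is handed in when it is done.

Besides the shell and the picture viewer there is one more tool, called as name([rows], argument=value, ...), one row to a line, values as JSON. drive_tool: Moves the arm, as the interface text tells. Its arguments: {"type":"object","properties":{"increments":{"type":"array"}},"required":["increments"]}

```bash
mkdir -p pics
cat > h.py <<'E'
import numpy as np, cv2
from workcell import get_obs, camera, job_done, silhouettes
def ray(c,u,v):
    R=c["view"][:3,:3];t=c["view"][:3,3]
    d=R.T@np.linalg.inv(c["K"])@np.array([u,v,1.]);o=-R.T@t
    return o,d/np.linalg.norm(d)
def atz(c,u,v,z):
    o,d=ray(c,u,v);return o+d*(z-o[2])/d[2]
def tri(c1,p1,c2,p2):
    o1,d1=ray(c1,*p1);o2,d2=ray(c2,*p2)
    s=np.linalg.lstsq(np.c_[d1,-d2],o2-o1,rcond=None)[0]
    a=o1+s[0]*d1;b=o2+s[1]*d2
    return (a+b)/2,np.linalg.norm(a-b)
def proj(c,p):
    q=c["view"]@np.r_[p,1];q=c["K"]@q[:3];return q[:2]/q[2]
E
python3 - <<'E'
from h import *
np.set_printoptions(precision=4,suppress=True)
o=get_obs();print({k:np.round(v,3) for k,v in o.items()})
for n in("side","top"):
    c=camera(n);cv2.imwrite(f"pics/{n}0.png",c["image"][:,:,::-1])
    print(n,"cam",ray(c,280,210))
    for q in("knob_grip","collar","holder","jar","mussel","cup","glue"):
        for r in silhouettes(q,c)[:2]:
            ys,xs=np.nonzero(r["region"]);print(q,round(r["conf"],2),r["bbox"],xs.mean().round(1),ys.mean().round(1),len(xs),atz(c,xs.mean(),ys.mean(),0.05))
E
```

```text
{'clock': np.float64(0.0), 'joint_pos': array([1.302, 0.241, 0.004, 1.335, 0.   , 1.571]), 'joint_vel': array([ 0.001,  0.001, -0.001, -0.001, -0.001,  0.   ]), 'tau': array([  0.001, -37.231,  25.241,   0.017,   0.   ,  -0.   ]), 'eef_pos': array([0.133, 0.481, 0.249]), 'tool_rot': array([ 0.134,  0.991, -0.001, -0.   ]), 'ft_force': array([ 0.617, -0.499,  0.059]), 'ft_torque': array([-0.048, -0.005,  0.002]), 'grasp_force': np.float64(0.0), 'grip_width': np.float64(0.085)}
side cam (array([0.2871, 0.6631, 0.6942]), array([ 0.3218, -0.6253, -0.711 ]))
knob_grip 0.96 [281.6, 173.8, 302.7, 204.1] 290.4 186.5 393 [0.5906 0.0226 0.05  ]
collar 0.57 [270.7, 182.9, 308.3, 207.4] 287.2 195.9 276 [0.5839 0.0523 0.05  ]
holder 0.72 [252.0, 136.4, 358.7, 240.8] 308.1 189.4 4772 [0.5525 0.0142 0.05  ]
jar 0.6 [231.1, 156.5, 261.8, 190.4] 245.0 172.3 765 [0.7023 0.0254 0.05  ]
mussel 0.96 [353.5, 188.3, 386.9, 209.0] 369.2 199.8 460 [ 0.4243 -0.0133  0.05  ]
cup 0.67 [290.2, 148.7, 304.2, 163.0] 298.0 154.8 186 [ 0.6228 -0.0842  0.05  ]
glue 0.65 [147.7, 261.6, 178.8, 315.1] 162.7 290.2 1143 [0.6729 0.3618 0.05  ]
top cam (array([0.5159, 0.1034, 0.7913]), array([ 0.0495, -0.0489, -0.9976]))
knob_grip 0.93 [285.0, 185.2, 309.1, 211.5] 294.3 195.6 304 [0.5815 0.04   0.05  ]
collar 0.56 [275.1, 180.6, 313.5, 214.9] 294.5 193.7 427 [0.5853 0.0398 0.05  ]
holder 0.97 [257.4, 167.8, 396.4, 247.4] 323.7 207.2 6749 [ 0.5609 -0.0181  0.05  ]
jar 0.89 [297.1, 115.1, 328.7, 149.5] 314.1 132.1 887 [0.7084 0.0044 0.05  ]
jar 0.73 [255.9, 164.7, 395.2, 242.7] 323.6 206.9 6622 [ 0.5615 -0.0178  0.05  ]
mussel 0.85 [328.0, 255.4, 352.2, 293.7] 337.2 272.6 650 [ 0.435  -0.0474  0.05  ]
cup 0.57 [364.7, 165.8, 381.7, 180.0] 373.0 172.8 262 [ 0.6322 -0.1145  0.05  ]
glue 0.57 [107.6, 128.2, 149.7, 160.7] 129.0 143.7 715 [0.6708 0.3613 0.05  ]
```

View pics/side0.png

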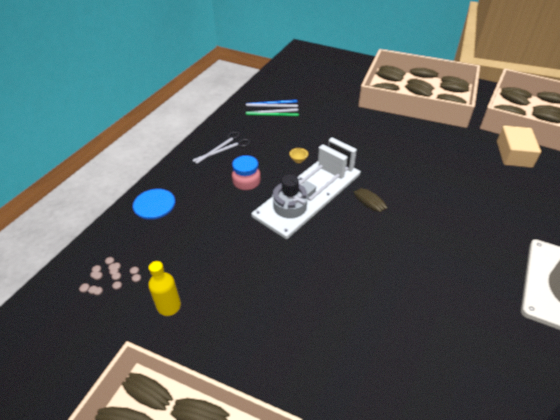

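View pics/top0.png

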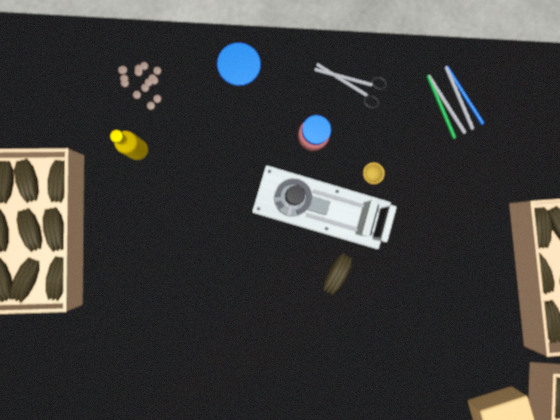

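The side view shows the knob at about (290,186) on the holder, with the jar at (245,172), the cup at (298,155), the mussel at (370,200) and the glue at (163,290). The top view shows the knob at about (294,195) and the jaws at (378,220). Next I measure the knob's axis and the holder's yaw.

Run:
```python
from h import *
np.set_printoptions(precision=4,suppress=True)
cs=camera("side");ct=camera("top")
S={};
for n,c in(("s",cs),("t",ct)):
    for q in("knob_grip","holder","jar","collar"):
        S[n,q]=silhouettes(q,c)[0]["region"]
def cen(m): ys,xs=np.nonzero(m);return xs.mean(),ys.mean()
print("knob tri",tri(cs,cen(S["s","knob_grip"]),ct,cen(S["t","knob_grip"])))
print("jar tri",tri(cs,cen(S["s","jar"]),ct,cen(S["t","jar"])))
# fit knob cylinder by silhouette (36mm, z .056-.090) in both views
from scipy.optimize import minimize
a=np.linspace(0,2*np.pi,40)
def hullmask(c,x,y,z0,z1,r=.018):
    P=np.array([proj(c,[x+r*np.cos(t),y+r*np.sin(t),z]) for t in a for z in(z0,z1)],np.float32)
    return P
def bb(c,m):
    ys,xs=np.nonzero(m);return np.array([xs.min(),ys.min(),xs.max()+1,ys.max()+1.])
# dark pixels near knob
for n,c in(("s",cs),("t",ct)):
    g=c["image"].max(2)
    x,y=[int(v) for v in cen(S[n,"knob_grip"])]
    im=c["image"][y-55:y+65,x-70:x+80][:,:,::-1]
    cv2.imwrite(f"pics/crop_{n}.png",cv2.resize(im,None,fx=5,fy=5,interpolation=cv2.INTER_CUBIC));print("crop origin",x-70,y-55)
# holder yaw: white plate mask, top view rect at z=.012
m=S["t","holder"].astype(np.uint8)
cn=max(cv2.findContours(m,0,1)[0],key=cv2.contourArea)[:,0]
W=np.array([atz(ct,u,v,.012)[:2] for u,v in cn],np.float32)
print("rect",cv2.minAreaRect(W*1000), cv2.boxPoints(cv2.minAreaRect(W*1000)))
for n,c in(("s",cs),("t",ct)):
    print(n,"knob bbox",bb(c,S[n,"knob_grip"]))
    for (x,y) in((.585,.036),(.578,.036),(.578,.03)):
        P=hullmask(c,x,y,.056,.09);print((x,y),P.min(0),P.max(0))
```

```text
knob tri (array([ 0.6714, -0.169 , -0.1441]), np.float64(0.017239495138029727))
jar tri (array([0.7159, 0.0015, 0.0257]), np.float64(0.002814112399533075))
crop origin 220 132
crop origin 303 117
rect ((563.156005859375, -26.278350830078125), (283.2039489746094, 102.63655853271484), 75.45002746582031) [[ 477.9097 -150.4466]
 [ 577.2546 -176.2314]
 [ 648.4023   97.8899]
 [ 549.0574  123.6747]]
s knob bbox [281. 175. 304. 204.]
(0.585, 0.036) [281.5857 171.2618] [298.9193 194.7475]
(0.578, 0.036) [284.6075 172.2231] [301.9833 195.765 ]
(0.578, 0.03) [285.8608 170.5637] [303.1936 194.0076]
t knob bbox [363. 163. 384. 183.]
(0.585, 0.036) [287.4135 182.2952] [308.1288 202.9479]
(0.578, 0.036) [287.3093 186.0647] [308.0322 206.5669]
(0.578, 0.03) [290.41   186.1793] [311.2656 206.6687]
```

View pics/crop_t.png

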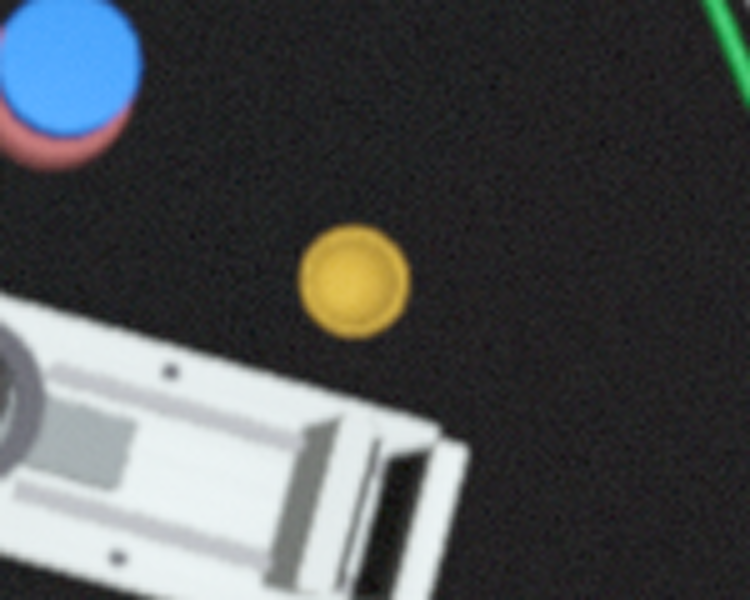

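View pics/crop_s.png

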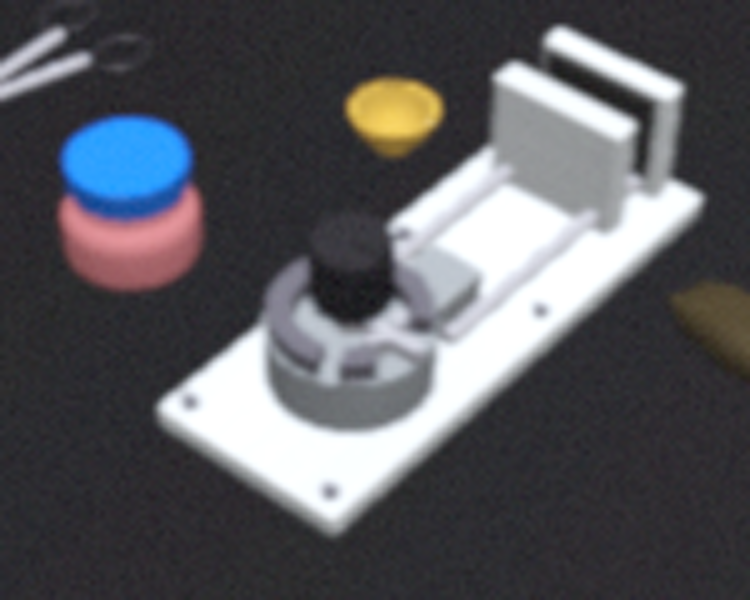

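The side crop shows the knob's top at about (290,180), the key pointing toward crop (400,340), and a narrow slot in the dark ring near crop (342,360). In the top view the network took the cup for the knob, so that crop is centred on the cup. I'll crop the top view at the right place and fit the holder.

Run:
```python
from h import *
np.set_printoptions(precision=4,suppress=True)
cs=camera("side");ct=camera("top")
np.save("ct.npy",ct,allow_pickle=True);np.save("cs.npy",cs,allow_pickle=True)
from scipy.optimize import least_squares
# dark-disc knob in top view / side view
side=[(251.8,213.2,-50,135),(286.4,236.3,50,135) if 0 else (286.4,236.3,-50,135)]
# corner guesses (top surface z=.012): side crop origin (220,132), scale 5
def fit(obs):
    def f(p):
        r=[]
        for c,u,v,x,y in obs:
            C,S=np.cos(p[2]),np.sin(p[2])
            q=proj(c,[p[0]+C*x-S*y,p[1]+S*x+C*y,.012]);r+=[q[0]-u,q[1]-v]
        return r
    return least_squares(f,[.56,-.03,-.2])
k=lambda u,v:(220+(u-2)/5,132+(v-2)/5)
L=[(cs,*k(160,408),.05,.135),(cs,*k(333,522),-.05,.135),(cs,*k(703,198),-.05,-.135),
   (ct,265.5,166.5,.05,.135),(ct,253.5,212,-.05,.135),(ct,380.5,247.5,-.05,-.135)]
s=fit(L);p=s.x;C,S=np.cos(p[2]),np.sin(p[2])
ax=np.array([p[0]-S*.065,p[1]+C*.065]);print("pose",p,"axis",ax,"res",s.fun.round(1))
print("knob top tri by eye", tri(cs,k(350,238),ct,(295.5,195)))
# draw overlay
a=np.linspace(0,2*np.pi,60)
for n,c in(("t",ct),("s",cs)):
    o=(250,150) if n=="t" else (245,160)
    z=5 if n=="t" else 8
    w=(150,110) if n=="t" else (95,75)
    im=cv2.resize(c["image"][o[1]:o[1]+w[1],o[0]:o[0]+w[0],::-1],None,fx=z,fy=z,interpolation=cv2.INTER_CUBIC)
    for r,h,col in((.018,.09,(0,0,255)),(.036,.052,(0,255,0))):
        P=np.array([(proj(c,[ax[0]+r*np.cos(t),ax[1]+r*np.sin(t),h])-o+.5)*z for t in a]).round().astype(int)
        for q in P[::2]: cv2.circle(im,tuple(map(int,q)),1,col,-1)
    cv2.imwrite(f"pics/ov_{n}.png",im)
```

```text
pose [ 0.565  -0.0218 -0.2399] axis [0.5805 0.0413] res [ 0.6 -0.4  1.6 -0.7  0.1 -1.   0.1 -1.4 -1.1  0.1 -1.2 -0.1]
knob top tri by eye (array([0.5812, 0.0421, 0.0897]), np.float64(0.00420490046031397))
```

View pics/ov_t.png

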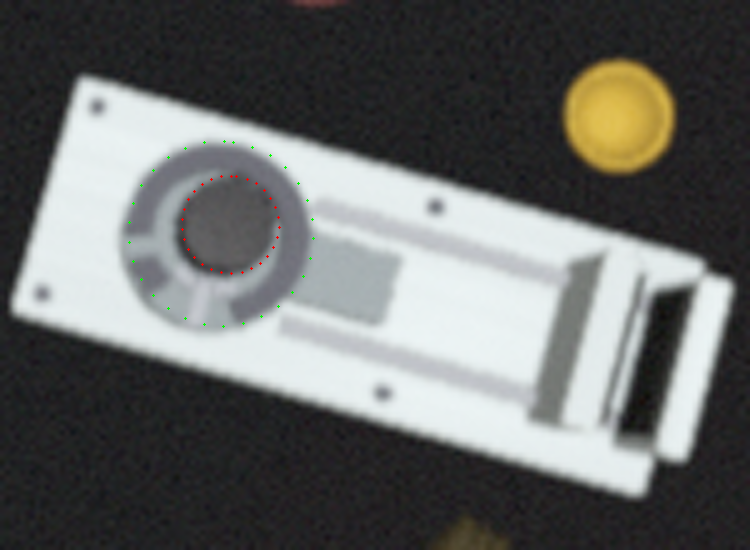

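View pics/ov_s.png

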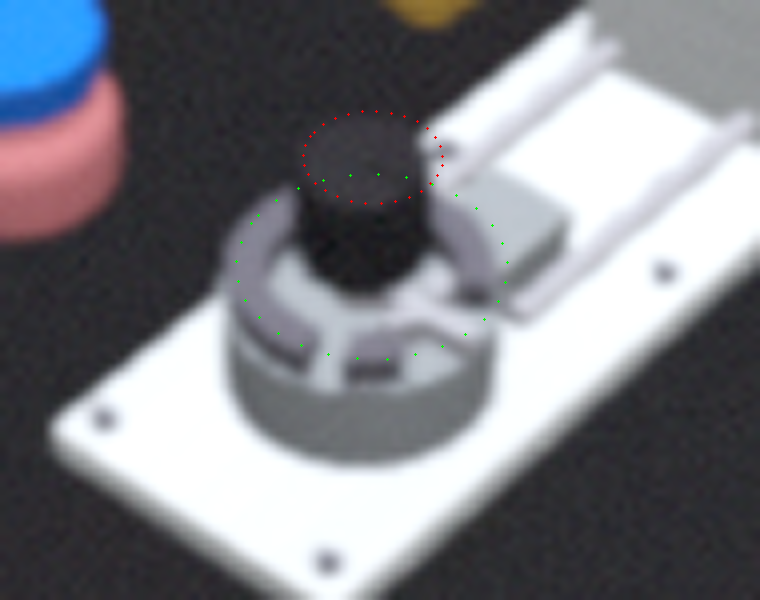

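The key (top crop (200,325)) and the narrow slot (top crop (143,242), side crop (335,345)) are both visible. With the overlay offsets averaged over the two views, the axis is at about (0.581, 0.043), and the knob's top comes out at 0.090, as it should. Moving over it.

drive_tool([
  [[28,-27.4,0],[0,0,0],1],
  [[28,-27.4,0],[0,0,0],1],
  [[28,-27.4,0],[0,0,0],1],
  [[28,-27.4,0],[0,0,0],1],
  [[28,-27.4,0],[0,0,0],1],
  [[28,-27.4,0],[0,0,0],1],
  [[28,-27.4,0],[0,0,0],1],
  [[28,-27.4,0],[0,0,0],1],
])

```text
clock: 2.07
eef_pos: [0.3578, 0.2613, 0.2503]
tool_rot: [0.134, 0.991, 0.0, 0.0]
ft_force: [0.3, 0.4, 0.2]
grip_width: 0.0858
grasp_force: 0.0
```

drive_tool([
  [[28,-27.4,0],[0,0,0],1],
  [[28,-27.4,0],[0,0,0],1],
  [[28,-27.4,0],[0,0,0],1],
  [[28,-27.4,0],[0,0,0],1],
  [[28,-27.4,0],[0,0,0],1],
  [[28,-27.4,0],[0,0,0],1],
  [[28,-27.4,0],[0,0,0],1],
  [[28,-27.4,0],[0,0,0],1],
])

```text
clock: 2.73
eef_pos: [0.5819, 0.042, 0.25]
tool_rot: [0.134, 0.991, 0.0, 0.0]
ft_force: [1.2, 0.6, -0.3]
grip_width: 0.0856
grasp_force: 0.0
```

Run:
```python
from h import *
np.set_printoptions(precision=4,suppress=True)
o=get_obs();print(o["eef_pos"],o["tool_rot"],o["joint_pos"],o["ft_force"])
ct=np.load("ct.npy",allow_pickle=True).item();cs=np.load("cs.npy",allow_pickle=True).item()
# ring axis per view, from ring centre by eye; angles clockwise from holder -x (yaw -.24)
def ang(c,ctr,pt,z):
    d=atz(c,*pt,z)[:2]-ctr; th=np.arctan2(d[1],d[0]); return d, ((-.24+np.pi)-th+np.pi)%(2*np.pi)-np.pi
kt=lambda u,v:(250+(u-2)/5,150+(v-2)/5)
ks=lambda u,v:(245+(u-3.5)/8,160+(v-3.5)/8)
c0=atz(ct,*kt(215,237),.052)[:2];print("top ctr",c0,"slot",ang(ct,c0,kt(140,242),.047),"key",ang(ct,c0,kt(200,325),.05))
for yaw in [0]:
  c1=atz(cs,*ks(359,268),.052)[:2];print("side ctr",c1,"slot",ang(cs,c1,ks(334,350),.05),"key",ang(cs,c1,ks(468,322),.05))
# unwrap ring brightness in top view
g=ct["image"].mean(2).astype(np.float32)
for r in(.029,.032):
    A=np.arange(-.3,1.6,.05);P=np.array([proj(ct,[c0[0]+r*np.cos(-.24+np.pi-t),c0[1]+r*np.sin(-.24+np.pi-t),.052]) for t in A],np.float32)
    v=cv2.remap(g,P[:,:1],P[:,1:],cv2.INTER_CUBIC)[:,0];print(r,[(round(a,2),int(b)) for a,b in zip(A,v)])
```

```text
[0.5819 0.042  0.25  ] [0.1342 0.991  0.0001 0.0001] [0.0719 0.4087 0.2418 1.4036 0.0001 0.341 ] [ 1.1646  0.5805 -0.2851]
top ctr [0.5786 0.0434] slot (array([-0.0025,  0.0289]), np.float64(1.2433773474393757)) key (array([-0.0343,  0.0047]), np.float64(-0.10330646653044306))
side ctr [0.5825 0.0443] slot (array([-0.0069,  0.029 ]), np.float64(1.0977549286206933)) key (array([-0.0337,  0.004 ]), np.float64(-0.12197663574622197))
0.029 [(np.float64(-0.3), 171), (np.float64(-0.25), 171), (np.float64(-0.2), 176), (np.float64(-0.15), 185), (np.float64(-0.1), 193), (np.float64(-0.05), 199), (np.float64(-0.0), 197), (np.float64(0.05), 190), (np.float64(0.1), 180), (np.float64(0.15), 174), (np.float64(0.2), 172), (np.float64(0.25), 172), (np.float64(0.3), 173), (np.float64(0.35), 173), (np.float64(0.4), 171), (np.float64(0.45), 168), (np.float64(0.5), 159), (np.float64(0.55), 141), (np.float64(0.6), 125), (np.float64(0.65), 116), (np.float64(0.7), 117), (np.float64(0.75), 117), (np.float64(0.8), 117), (np.float64(0.85), 116), (np.float64(0.9), 116), (np.float64(0.95), 120), (np.float64(1.0
[... 523 characters left out ...]
4(0.15), 171), (np.float64(0.2), 172), (np.float64(0.25), 172), (np.float64(0.3), 173), (np.float64(0.35), 173), (np.float64(0.4), 172), (np.float64(0.45), 172), (np.float64(0.5), 166), (np.float64(0.55), 151), (np.float64(0.6), 132), (np.float64(0.65), 119), (np.float64(0.7), 116), (np.float64(0.75), 116), (np.float64(0.8), 117), (np.float64(0.85), 116), (np.float64(0.9), 114), (np.float64(0.95), 117), (np.float64(1.0), 126), (np.float64(1.05), 147), (np.float64(1.1), 162), (np.float64(1.15), 172), (np.float64(1.2), 175), (np.float64(1.25), 167), (np.float64(1.3), 149), (np.float64(1.35), 124), (np.float64(1.4), 114), (np.float64(1.45), 115), (np.float64(1.5), 118), (np.float64(1.55), 119)]
```

The unwrapped ring gives the key at −0.02 rad and the slot's centre at about 1.18 rad, so the turn is about 1.2 rad (69°). Descending and gripping.

drive_tool([
  [[-1,1.5,-30],[0,0,0],1],
  [[0,0,-40],[0,0,0],1],
  [[0,0,-40],[0,0,0],1],
  [[0,0,-30],[0,0,0],1],
  [[0,0,-20],[0,0,0],1],
  [[0,0,-12],[0,0,0],1],
  [[0,0,0],[0,0,0],1],
  [[0,0,0],[0,0,0],1],
])

```text
clock: 3.4
eef_pos: [0.5793, 0.0451, 0.0774]
tool_rot: [0.134, 0.991, -0.0, -0.001]
ft_force: [-0.0, 0.4, 0.3]
grip_width: 0.0855
grasp_force: 0.0
```

drive_tool([
  [[0,0,0],[0,0,0],0.5],
  [[0,0,0],[0,0,0],0.5],
  [[0,0,0],[0,0,0],0.45],
  [[0,0,0],[0,0,0],0.45],
  [[0,0,0],[0,0,0],0.45],
])

```text
clock: 3.82
eef_pos: [0.5801, 0.043, 0.0795]
tool_rot: [0.135, 0.991, -0.002, 0.001]
ft_force: [-2.0, -6.7, 5.6]
grip_width: 0.0383
grasp_force: 3.1
```

drive_tool([
  [[-0.3,-1,0],[0,0,0],0.45],
  [[0,0,0],[0,0,0],0.45],
  [[0,0,0],[0,0,0],0.45],
])

```text
clock: 4.07
eef_pos: [0.5799, 0.043, 0.0789]
tool_rot: [0.134, 0.991, -0.001, 0.001]
ft_force: [-0.5, -6.2, 4.1]
grip_width: 0.0382
grasp_force: 2.7
```

drive_tool([
  [[0,-1,0],[0,0,0],0.45],
  [[0,0,0],[0,0,0],0.45],
  [[0,0,0],[0,0,0],0.45],
])

```text
clock: 4.32
eef_pos: [0.5796, 0.043, 0.0781]
tool_rot: [0.134, 0.991, -0.0, 0.0]
ft_force: [-0.7, -4.2, 3.7]
grip_width: 0.0388
grasp_force: 1.9
```

drive_tool([
  [[0,-1,0],[0,0,0],0.45],
  [[0,0,0],[0,0,0],0.45],
  [[0,0,0],[0,0,0],0.45],
])

```text
clock: 4.57
eef_pos: [0.5793, 0.0429, 0.0776]
tool_rot: [0.134, 0.991, 0.001, -0.0]
ft_force: [-0.8, -0.3, 0.3]
grip_width: 0.0385
grasp_force: 0.2
```

Centred now, so close fully.

drive_tool([
  [[0,0,0],[0,0,0],0.2],
  [[0,0,0],[0,0,0],0.2],
  [[0,0,0],[0,0,0],0.2],
  [[0,0,0],[0,0,0],0.2],
])

```text
clock: 4.9
eef_pos: [0.5791, 0.0419, 0.0781]
tool_rot: [0.134, 0.991, -0.0, -0.0]
ft_force: [-1.3, -3.0, 4.8]
grip_width: 0.0344
grasp_force: 59.7
```

drive_tool([
  [[0,-0.5,3],[0,0,0],0.2],
  [[0,0,3],[0,0,0],0.2],
  [[0,0,3],[0,0,0],0.2],
  [[0,0,3],[0,0,0],0.2],
  [[0,0,1],[0,0,0],0.2],
  [[0,0,0],[0,0,0],0.2],
  [[0,0,0],[0,0,0],0.2],
])

```text
clock: 5.48
eef_pos: [0.5791, 0.0418, 0.091]
tool_rot: [0.134, 0.991, 0.0, -0.0]
ft_force: [-2.4, -1.1, -2.9]
grip_width: 0.0345
grasp_force: 60.2
```

drive_tool([
  [[-0.5,0,0],[0,0,-5],0.2],
  [[0,0,0],[0,0,-5],0.2],
  [[0,0,0],[0,0,-5],0.2],
  [[0,0,0],[0,0,-5],0.2],
  [[0,0,0],[0,0,-5],0.2],
  [[0,0,0],[0,0,-5],0.2],
  [[0,0,0],[0,0,-5],0.2],
  [[0,0,0],[0,0,0],0.2],
])

```text
clock: 6.15
eef_pos: [0.5799, 0.0429, 0.0912]
tool_rot: [0.426, 0.905, 0.002, 0.0]
ft_force: [2.3, 2.5, -5.2]
grip_width: 0.0346
grasp_force: 60.1
```

Run:
```python
from h import *
from scipy.spatial.transform import Rotation as R
o=get_obs();print(o["eef_pos"].round(4),o["ft_force"].round(1),o["ft_torque"].round(3),(R.from_quat(o["tool_rot"])*R.from_quat([.134,.991,0,0]).inv()).as_rotvec(degrees=True).round(2))
c=camera("top");cv2.imwrite("pics/t2.png",cv2.resize(c["image"][150:260,240:390,::-1],None,fx=5,fy=5,interpolation=cv2.INTER_CUBIC))
```

```text
[0.5799 0.0429 0.0912] [ 2.3  2.5 -5.2] [ 0.581 -0.383 -0.026] [  0.17  -0.06 -35.03]
```

drive_tool([
  [[0.5,0.5,0],[0,0,-5],0.2],
  [[0,0,0],[0,0,-5],0.2],
  [[0,0,0],[0,0,-5],0.2],
  [[0,0,0],[0,0,-5],0.2],
  [[0,0,0],[0,0,-5],0.2],
  [[0,0,0],[0,0,-3],0.2],
  [[0,0,0],[0,0,0],0.2],
  [[0,0,0],[0,0,0],0.2],
])

```text
clock: 6.87
eef_pos: [0.5809, 0.0433, 0.0916]
tool_rot: [0.631, 0.776, 0.002, 0.0]
ft_force: [3.1, 4.9, -4.7]
grip_width: 0.0349
grasp_force: 60.2
```

```bash
cat > st.py <<'E'
from h import *
from scipy.spatial.transform import Rotation as R
o=get_obs();print(o["eef_pos"].round(4),o["ft_force"].round(1),o["ft_torque"].round(3),(R.from_quat(o["tool_rot"])*R.from_quat([.134,.991,0,0]).inv()).as_rotvec(degrees=True).round(2))
E
python3 - <<'E'
from st import *
ims=[]
for n,(x,y) in(("top",(260,160)),("side",(255,155))):
    c=camera(n);ims.append(cv2.resize(c["image"][y:y+75,x:x+75,::-1],None,fx=5,fy=5,interpolation=cv2.INTER_CUBIC))
cv2.imwrite("pics/both.png",np.hstack(ims))
E
```

```text
[0.5809 0.0433 0.0916] [ 3.1  4.9 -4.7] [ 0.907 -0.929  0.021] [  0.22  -0.09 -62.78]
```

View pics/both.png

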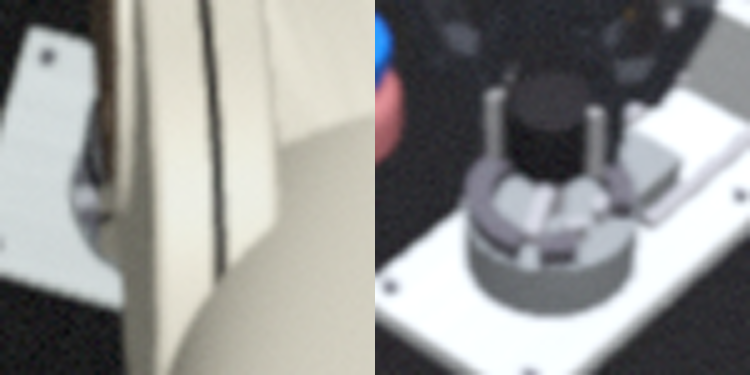

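The side view shows the key, raised, almost above the slot at crop (540,215). Now lowering gently onto the ring.

drive_tool([
  [[0.6,1,-1],[0,0,0],0.2],
  [[0,0,-1],[0,0,0],0.2],
  [[0,0,-0.7],[0,0,0],0.2],
  [[0,0,0],[0,0,0],0.2],
  [[0,0,0],[0,0,0],0.2],
])

```text
clock: 7.38
eef_pos: [0.581, 0.0434, 0.0892]
tool_rot: [0.632, 0.775, 0.001, 0.001]
ft_force: [1.8, 2.9, 3.2]
grip_width: 0.0346
grasp_force: 60.7
```

drive_tool([
  [[0,0,-0.5],[0,0,0],0.2],
  [[0,0,-0.5],[0,0,0],0.2],
  [[0,0,0],[0,0,0],0.2],
  [[0,0,0],[0,0,0],0.2],
])

```text
clock: 7.72
eef_pos: [0.581, 0.0434, 0.0878]
tool_rot: [0.632, 0.775, 0.001, 0.001]
ft_force: [3.0, 4.1, 4.8]
grip_width: 0.0342
grasp_force: 60.8
```

```bash
python3 st.py
```

```text
[0.581  0.0434 0.0878] [3.  4.1 4.8] [ 0.79  -0.91   0.032] [  0.09  -0.09 -62.99]
```

drive_tool([
  [[0.4,0.5,-0.5],[0,0,0],0.2],
  [[0,0,-0.5],[0,0,0],0.2],
  [[0,0,0],[0,0,0],0.2],
  [[0,0,0],[0,0,0],0.2],
])

```text
clock: 8.05
eef_pos: [0.5811, 0.0435, 0.0865]
tool_rot: [0.632, 0.775, 0.0, 0.001]
ft_force: [4.5, 3.4, 2.8]
grip_width: 0.0344
grasp_force: 60.9
```

```bash
python3 st.py
```

```text
[0.5811 0.0435 0.0865] [4.5 3.4 2.8] [ 0.63  -1.011 -0.192] [ 3.000e-02 -7.000e-02 -6.303e+01]
```

drive_tool([
  [[0,0,-0.5],[0,0,-1],0.2],
  [[0,0,0],[0,0,0],0.2],
  [[0,0,0],[0,0,0],0.2],
])

```text
clock: 8.3
eef_pos: [0.581, 0.0435, 0.0858]
tool_rot: [0.639, 0.769, 0.0, 0.0]
ft_force: [4.2, 2.6, 3.1]
grip_width: 0.0346
grasp_force: 60.9
```

```bash
python3 st.py
```

```text
[0.581  0.0435 0.0858] [4.2 2.6 3.1] [ 0.502 -1.154 -0.091] [ 2.000e-02 -6.000e-02 -6.404e+01]
```

The knob is at about 7.7 mm of lift with only friction resisting, so the key is entering the slot. Continuing down in small steps.

drive_tool([
  [[0.5,0.3,-0.7],[0,0,-0.6],0.2],
  [[0,0,-0.7],[0,0,0],0.2],
  [[0,0,-0.6],[0,0,0],0.2],
  [[0,0,0],[0,0,0],0.2],
])

```text
clock: 8.63
eef_pos: [0.5811, 0.0436, 0.0836]
tool_rot: [0.643, 0.766, -0.0, 0.0]
ft_force: [5.1, 1.1, 1.8]
grip_width: 0.0346
grasp_force: 60.9
```

```bash
python3 st.py
```

```text
[0.5811 0.0436 0.0836] [5.1 1.1 1.8] [ 0.264 -1.183  0.026] [-3.000e-02 -3.000e-02 -6.462e+01]
```

drive_tool([
  [[0.3,0,-1],[0,0,0],0.2],
  [[0,0,-1],[0,0,0],0.2],
  [[0,0,-1],[0,0,0],0.2],
  [[0,0,-1],[0,0,0],0.2],
  [[0,0,0],[0,0,0],0.2],
  [[0,0,0],[0,0,0],0.2],
])

```text
clock: 9.13
eef_pos: [0.5811, 0.0437, 0.0794]
tool_rot: [0.643, 0.766, -0.0, -0.0]
ft_force: [4.1, -1.4, 1.0]
grip_width: 0.0342
grasp_force: 60.9
```

```bash
python3 st.py
```

```text
[0.5811 0.0437 0.0794] [ 4.1 -1.4  1. ] [-0.128 -1.09   0.013] [-5.000e-02  1.000e-02 -6.461e+01]
```

drive_tool([
  [[0.2,-0.3,-0.7],[0,0,0],0.2],
  [[0,0,-0.6],[0,0,0],0.2],
  [[0,0,0],[0,0,0],0.2],
  [[0,0,0],[0,0,0],0.2],
])

```text
clock: 9.47
eef_pos: [0.5812, 0.0436, 0.0783]
tool_rot: [0.643, 0.766, -0.0, -0.0]
ft_force: [3.4, -0.3, 1.8]
grip_width: 0.0346
grasp_force: 60.9
```

drive_tool([
  [[0,0,-0.5],[0,0,0],0.2],
  [[0,0,0],[0,0,0],0.2],
  [[0,0,0],[0,0,0],0.2],
])

```text
clock: 9.72
eef_pos: [0.5812, 0.0436, 0.0781]
tool_rot: [0.643, 0.766, -0.0, -0.0]
ft_force: [2.0, -0.9, 4.1]
grip_width: 0.0344
grasp_force: 61.0
```

drive_tool([
  [[0.2,0,-0.7],[0,0,0],0.2],
  [[0,0,0],[0,0,0],0.2],
  [[0,0,0],[0,0,0],0.2],
])

```text
clock: 9.97
eef_pos: [0.5812, 0.0436, 0.078]
tool_rot: [0.643, 0.766, -0.0, -0.0]
ft_force: [-0.3, -0.7, 8.1]
grip_width: 0.0341
grasp_force: 61.5
```

drive_tool([
  [[0,0,-0.7],[0,0,0],0.2],
  [[0,0,0],[0,0,0],0.2],
  [[0,0,0],[0,0,0],0.2],
])

```text
clock: 10.22
eef_pos: [0.5812, 0.0436, 0.078]
tool_rot: [0.643, 0.766, -0.0, -0.0]
ft_force: [-1.6, -0.8, 11.3]
grip_width: 0.0347
grasp_force: 61.9
```

It's home: z stands at 0.078 m while the push rises to 11 N. Easing off and releasing.

drive_tool([
  [[0,0,0.8],[0,0,0],0.2],
  [[0,0,0],[0,0,0],0.5],
  [[0,0,0],[0,0,0],1],
  [[0,0,0],[0,0,0],1],
  [[0,0,0],[0,0,0],1],
  [[0,0,0],[0,0,0],1],
  [[0,0,0],[0,0,0],1],
])

```text
clock: 10.8
eef_pos: [0.5813, 0.0437, 0.0769]
tool_rot: [0.643, 0.766, -0.0, -0.0]
ft_force: [-0.2, -0.0, 0.0]
grip_width: 0.085
grasp_force: 0.0
```

drive_tool([
  [[0,0,10],[0,0,0],1],
  [[0,0,20],[0,0,0],1],
  [[0,0,30],[0,0,0],1],
  [[0,0,30],[0,0,0],1],
  [[-20,30,20],[0,0,0],1],
  [[-30,25,10],[0,0,0],1],
  [[-30,25,0],[0,0,0],1],
  [[-30,25,0],[0,0,0],1],
])

```text
clock: 11.47
eef_pos: [0.4713, 0.1496, 0.1994]
tool_rot: [0.643, 0.766, 0.002, 0.001]
ft_force: [0.0, 1.2, -0.0]
grip_width: 0.0854
grasp_force: 0.0
```

drive_tool([
  [[-30,25,0],[0,0,0],1],
  [[-30,25,0],[0,0,0],1],
  [[-30,25,0],[0,0,0],1],
  [[-20,30,0],[0,0,0],1],
  [[0,0,0],[0,0,0],1],
  [[0,0,0],[0,0,0],1],
])

```text
clock: 11.97
eef_pos: [0.3607, 0.2551, 0.1984]
tool_rot: [0.641, 0.768, 0.001, 0.0]
ft_force: [0.1, -0.8, -0.8]
grip_width: 0.0856
grasp_force: 0.0
```

Run:
```python
from st import *
ims=[]
for n,(x,y) in(("top",(260,160)),("side",(255,155))):
    c=camera(n);ims.append(cv2.resize(c["image"][y:y+75,x:x+75,::-1],None,fx=5,fy=5,interpolation=cv2.INTER_CUBIC))
cv2.imwrite("pics/end.png",np.hstack(ims))
```

```text
[0.3607 0.2551 0.1984] [ 0.1 -0.8 -0.8] [-0.02  -0.048 -0.01 ] [ 8.000e-02 -5.000e-02 -6.434e+01]
```

View pics/end.png

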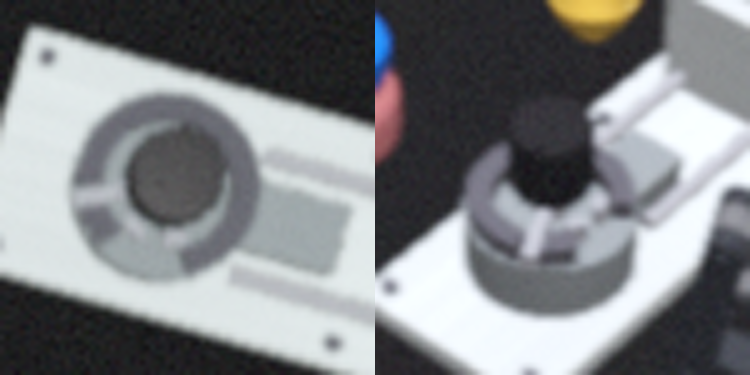

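The key lies in the narrow slot in both views (top crop (95,195), side crop (537,235)) with the knob down, and the robot is clear of everything.

```bash
python3 -c "
from workcell import job_done
print(job_done())"
```

```text
the job is handed in; nothing more can be done
None
```

The job is handed in: the knob was pulled out, turned about 1.13 rad clockwise, pushed home with its key in the ring's narrow slot and released at 12 s, and the last pictures show it seated with the arm clear; the hand-in returned no verdict.

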